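# Fit the finished shades to their lamps

## Robot

A 6-joint arm with a two-finger parallel gripper is mounted at the origin on the work surface. World frame = base frame: x ahead of the robot, y to its left, z up, the work surface at z = 0. Lengths are in m, angles in degrees, forces in N, time in s.
With the tool pointing down it reaches from about 0.35 to 0.875 m from the base axis. Payload 4.2 kg.
Tool frame: the origin (TCP) lies between the finger pads; the fingertips stand 17 mm ahead of it and the grasp point (between the pads) lies 2 mm behind it; z points along the fingers, y is the line along which they close (so a half turn about z gives the same grasp; the last joint's range is limited). The gripper opens to 87 mm and grips with 3 to 60 N. Pads are 19 mm wide; open, the fingers measure 117 mm over their backs; the gripper's body (75 mm by 190 mm) begins 51 mm behind the grasp point.
Start: joints at [-59.152, 22.042, 0.453, 0, -68.411, -14.817], TCP at [0.173, -0.601, 0.24] pointing down, gripper open.
Joint ranges: [-179.83, 179.83], [-69.29, 118.12], [-61.27, 80.66], [-181.25, 117.63], [-171.15, -9.14], [-177.46, 177.46]. Speed limits (degrees/s): [159.86, 159.86, 180, 180, 180, 180].

## Interface

Orientations are given as a 3x3 rotation matrix whose columns are the frame's x, y, z axes.
In Python, from station import r gives the robot as it stands.
- The arm moves only by the tool servo_tool, never from a script. Its argument "targets" is a list of rows, each a list of 5 numbers: the shift along the world's x, y, z in units of 30 mm (1.0 is 30 mm), then the turn about the world's z in rad, then the finger opening in mm, from 0 to 87. In form: [[x, y, z, turn, gripper], ...]. A call has exactly 5 rows; each row is the pose to reach, as a shift and turn from the pose commanded when the call began; what a row does not reach only later rows make up. A row lasts 1/12 s, in which the tool goes at most 41.7 mm and 7.16 degrees, less where a joint would pass 70% of its speed; a pose out of reach is approached as far as the arm can. A call with a gripper value outside its range is refused whole. The fingers move at their own pace and stop on an object; the grip force is fixed at half the most. Time passes only in rows, so rows that repeat a pose let the fingers close, or fill a call up. It gives the time, the measured TCP pose, the force, the opening and the grip force at its end, in the units of the state.
- r.sense(): the state, without advancing time (a new reading comes with each control period).
- r.capture(name): name is "scene" or "top" or "wrist"; returns a dict with "pixels" (480x640x3 uint8, red, green, blue), "fx", "fy", "cx", "cy" (pixels), "world_from_camera" (4x4, takes a point from camera to world coordinates). Camera axes: x right, y down, z forward; pixel columns grow to the right and rows downward; lengths in m; the calibration is good to about 2 mm. A picture is of the moment at which its call begins. There is no depth.
- r.finish_job(): hands the job in; it is judged then, once.
The state is a dict: "time_s": time; "joints": joint angles; "joint_velocities": joint speeds; "effort": joint torques, N m; "tcp_pos": TCP position; "ee_rot": TCP orientation; "wrist_force": force on the tool from outside, world axes, zero at the start; "moment": the same for the moment, N m; "gripper_width": opening from 0.0 (shut) to 1.0 (fully open); "gripper_force": force on a finger pad.
Only numpy, scipy, OpenCV 4.12 (cv2) and the standard library are available. Lean on these libraries where they do the work, as an engineer would, in place of code of your own. Each camera call takes 0.05 s, during which the arm holds its last target. There are 200 camera calls.

## Task

Four small striped lampshades are finished, and their lamps stand among them on the bench. Put each shade on the lamp glazed in its own colour, with its fitting ring down over the lampholder so that it rests level on the brass shoulder, and set it down gently rather than dropping it. Do not push the lamps about or tip them, and leave the tin of pins and the cone of thread where they stand.

Things in the scene. Friction and masses are not known exactly. Their poses are not given: they have to be found in the camera images.
- shade_navy: Stiff card lampshade, dark blue and ecru panels, dark blue collar; open at both ends, stands wide end down; 0.11 kg. Cone 124 mm across at the foot, up to an upright round collar 60 mm across, 71 to 95 mm (top) above the foot: grip that. Inside, on 3 wires, a white fitting ring: hole 40 mm, underside 58 mm above the foot. Origin: centre of underside, z up; yaw does not matter.
- shade_rust: Stiff card lampshade, rust orange and ecru panels, rust orange collar; open at both ends, stands wide end down; 0.11 kg. Cone 124 mm across at the foot, up to an upright round collar 60 mm across, 71 to 95 mm (top) above the foot: grip that. Inside, on 3 wires, a white fitting ring: hole 40 mm, underside 58 mm above the foot. Origin: centre of underside, z up; yaw does not matter.
- shade_green: Stiff card lampshade, dark green and ecru panels, dark green collar; open at both ends, stands wide end down; 0.11 kg. Cone 124 mm across at the foot, up to an upright round collar 60 mm across, 71 to 95 mm (top) above the foot: grip that. Inside, on 3 wires, a white fitting ring: hole 40 mm, underside 58 mm above the foot. Origin: centre of underside, z up; yaw does not matter.
- shade_yellow: Stiff card lampshade, mustard yellow and ecru panels, mustard yellow collar; open at both ends, stands wide end down; 0.11 kg. Cone 124 mm across at the foot, up to an upright round collar 60 mm across, 71 to 95 mm (top) above the foot: grip that. Inside, on 3 wires, a white fitting ring: hole 40 mm, underside 58 mm above the foot. Origin: centre of underside, z up; yaw does not matter.
- lamp_navy: Lamp without shade or bulb, loose, 0.65 kg: dark blue glazed body, waisted and rounded, foot 84 mm across. On top a brass shoulder disc 50 mm across, face 125 mm up; on that a white lampholder 26 mm across, tapered tip at 153 mm. A shade's ring goes over it and rests on the disc: shade origin 67 mm above the lamp's. Origin: centre of underside, z up.
- lamp_rust: Lamp without shade or bulb, loose, 0.65 kg: rust orange glazed body, broad pebble shape, foot 84 mm across. On top a brass shoulder disc 50 mm across, face 125 mm up; on that a white lampholder 26 mm across, tapered tip at 153 mm. A shade's ring goes over it and rests on the disc: shade origin 67 mm above the lamp's. Origin: centre of underside, z up.
- lamp_green: Lamp without shade or bulb, loose, 0.65 kg: dark green glazed body, plain tapered column, foot 84 mm across. On top a brass shoulder disc 50 mm across, face 125 mm up; on that a white lampholder 26 mm across, tapered tip at 153 mm. A shade's ring goes over it and rests on the disc: shade origin 67 mm above the lamp's. Origin: centre of underside, z up.
- lamp_yellow: Lamp without shade or bulb, loose, 0.65 kg: mustard yellow glazed body, narrow waist, round belly, foot 84 mm across. On top a brass shoulder disc 50 mm across, face 125 mm up; on that a white lampholder 26 mm across, tapered tip at 153 mm. A shade's ring goes over it and rests on the disc: shade origin 67 mm above the lamp's. Origin: centre of underside, z up.
- pin_tin: Open round steel tin of pins, 54 mm across, 20 mm high, loose, standing among the lamps and shades. Origin: centre of its underside. A bystander: leave it.
- thread_cone: Grey cone of sewing thread on a white core, 58 mm across at the widest, 92 mm high, loose, standing among the lamps and shades. Origin: centre of its underside. A bystander: leave it.

How it is judged:
By the outcome, as a careful person would: the job done as asked, in the order asked, and still so for the second after the job is handed in, with the robot touching nothing.
It also fails if it takes over 106 s, if anything falls off the work surface, if the arm or the gripper's body presses on something with over 40 N, if the wrist force passes 120 N, or if a joint passes its speed limit or range.

## Working session

There is one attempt and no reset: what is moved stays moved. The work goes in short steps, Python scripts to look and compute and a tool call to move; the robot and the scene stay as the last step left them, time stands still between calls to the robot, and variables do not carry over. Pictures are saved under pics/ and viewed, at most 14 in all, crops included, and the job is handed in when it is done.

Besides the shell and the picture viewer there is one more tool, called as name(argument=value, ...) on one line, values as JSON. servo_tool: Moves the arm, as the interface text tells. Its arguments: {"type":"object","properties":{"targets":{"type":"array","items":{"type":"array","items":{"type":"number"}}}},"required":["targets"]}

```bash
ls; mkdir -p pics; python3 - <<'E'
from station import r
import cv2,numpy as np
s=r.sense();print({k:np.round(s[k],3).tolist() for k in s})
for n in("scene","top"):
    c=r.capture(n);cv2.imwrite(f"pics/{n}0.png",c["pixels"][:,:,::-1]);print(n,c["fx"],c["fy"],c["cx"],c["cy"],np.round(c["world_from_camera"],4).tolist())
    np.savez(f"{n}0.npz",**c)
E
```

```text
pics
{'time_s': 0.0, 'joints': [-59.152, 22.09, 0.379, -0.03, -68.412, -14.815], 'joint_velocities': [0.047, -0.023, -0.002, -0.065, -0.002, 0.013], 'effort': [0.0, -39.066, 18.74, 4.22, 0.011, -0.0], 'tcp_pos': [0.172, -0.6, 0.238], 'ee_rot': [[-0.961, -0.276, -0.001], [-0.276, 0.961, 0.002], [0.0, 0.002, -1.0]], 'wrist_force': [0.28, -0.023, 0.018], 'moment': [0.004, -0.033, -0.028], 'gripper_force': 0.0, 'gripper_width': 0.997}
scene 449.2919554774998 449.2919554774998 318.1046379737737 235.91269943045808 [[-0.1836, 0.7047, -0.6854, 1.1519], [0.983, 0.1353, -0.1242, 0.1287], [0.0052, -0.6965, -0.7175, 0.6899], [0.0, 0.0, 0.0, 1.0]]
top 476.3213791656707 476.3213791656707 321.3860358882007 233.96292736655604 [[0.0289, -0.997, 0.0714, 0.4323], [-0.9994, -0.0274, 0.0212, 0.003], [-0.0191, -0.072, -0.9972, 1.11], [0.0, 0.0, 0.0, 1.0]]
```

View pics/top0.png

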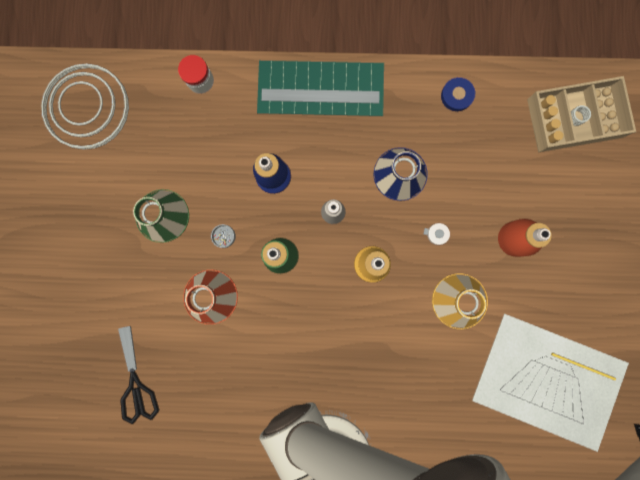

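View pics/scene0.png

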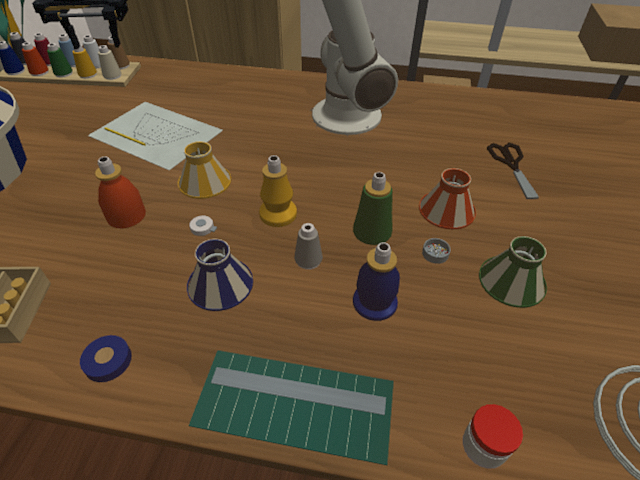

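The top view shows the lamp tips at navy (266,163), green (274,254), yellow (378,264) and rust (543,235). The shade collars are at green (149,213), rust (203,299), navy (405,167) and yellow (470,302). The thread cone is at (333,209) and the pin tin at (223,236). The scene view shows all ten unobstructed. Next I'll zoom in on each feature.

```bash
python3 - <<'E'
import cv2,numpy as np
P={"top0":[(266,163),(543,235),(274,254),(378,264),(405,167),(203,299),(149,213),(470,302)],
"scene0":[(383,252),(105,165),(378,181),(274,163),(213,255),(456,181),(527,252),(199,154)]}
for n in P:
    im=cv2.imread(f"pics/{n}.png")
    t=[cv2.resize(im[v-25:v+25,u-25:u+25],(200,200),interpolation=cv2.INTER_CUBIC) for u,v in P[n]]
    cv2.imwrite(f"pics/{n}z.png",np.vstack([np.hstack(t[:4]),np.hstack(t[4:])]))
E
```

```text
(no output)
```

View pics/top0z.png

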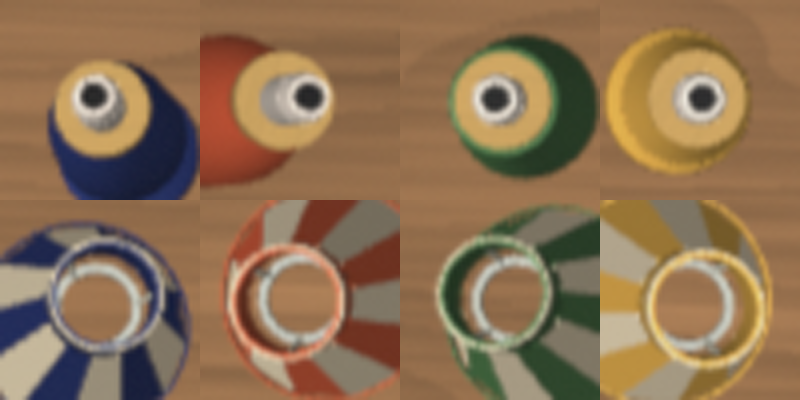

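View pics/scene0z.png

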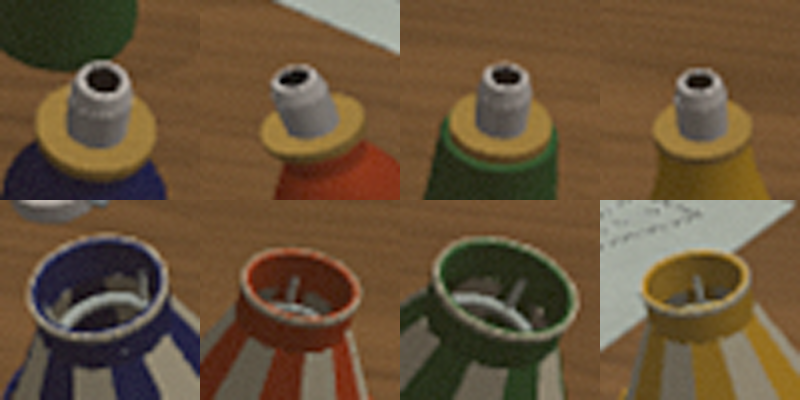

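The zooms show each lampholder's dark socket mouth and each collar's rim ellipse clearly in both views. I'll refine the sockets with a dark mask, take the rims as ellipses from their extents, and triangulate.

```bash
cat > h.py <<'E'
import cv2,numpy as np
def ray(c,uv):
    T=np.asarray(c["world_from_camera"]);d=T[:3,:3]@[(uv[0]-c["cx"])/c["fx"],(uv[1]-c["cy"])/c["fy"],1]
    return T[:3,3],d/np.linalg.norm(d)
def tri(*rs):
    A=sum(np.eye(3)-np.outer(d,d) for o,d in rs);b=sum((np.eye(3)-np.outer(d,d))@o for o,d in rs)
    p=np.linalg.solve(A,b);return p,max(np.linalg.norm(np.cross(p-o,d)) for o,d in rs)
def onz(rr,z):
    o,d=rr;return o+d*(z-o[2])/d[2]
def dark(im,uv,R=5,th=95):
    u,v=map(int,np.round(uv));g=im[v-R:v+R+1,u-R:u+R+1].max(2).astype(float)
    w=np.clip(th-g,0,None);yy,xx=np.mgrid[v-R:v+R+1,u-R:u+R+1];return (w*xx).sum()/w.sum(),(w*yy).sum()/w.sum()
E
python3 - <<'E'
from h import *
T=np.load("top0.npz");S=np.load("scene0.npz")
f=lambda c,p:((p[0]+.5)/4-.5+c[0]-25,(p[1]+.5)/4-.5+c[1]-25)
N=["navy","rust","green","yellow"]
ct=[(266,163),(543,235),(274,254),(378,264),(405,167),(203,299),(149,213),(470,302)]
cs=[(383,252),(105,165),(378,181),(274,163),(213,255),(456,181),(527,252),(199,154)]
pt=[(93,95),(110,96),(95,99),(103,98),(106,94),(88,102),(94,93),(104,107)]
ps=[(101,81),(95,78),(106,76),(98,80),(98,86),(101,86),(106,90),(96,84)]
for i in range(8):
    a=f(ct[i],pt[i]);b=f(cs[i],ps[i])
    if i<4:
        a2=dark(T["pixels"],a,3);b2=dark(S["pixels"],b,3);print(np.round([a,a2,b,b2],1).tolist())
    p,e=tri(ray(T,a),ray(S,b));z=.153 if i<4 else .095
    print(N[i%4],"lamp" if i<4 else "shade",np.round(p,4),"gap%.4f"%e,"top@z",np.round(onz(ray(T,a),z)[:2],4),"scene@z",np.round(onz(ray(S,b),z)[:2],4),"R%.3f"%np.hypot(*p[:2]))
for n,a,b,z in(("cone",(333,207),(308,229),.092),("tin",(223,235),(436,246),.02),("white",(439,234),(201,223),.02)):
    p,e=tri(ray(T,a),ray(S,b));print(n,np.round(p,4),round(e,4),onz(ray(T,a),z)[:2])
E
```

```text
[[263.9, 161.4], [263.9, 161.5], [382.9, 246.9], [383.2, 246.7]]
navy lamp [0.6457 0.1443 0.1553] gap0.0004 top@z [0.6462 0.145 ] scene@z [0.6436 0.144 ] R0.662
[[545.1, 233.6], [544.7, 233.7], [103.4, 159.1], [103.0, 159.1]]
rust lamp [ 0.5132 -0.4213  0.1555] gap0.0010 top@z [ 0.5138 -0.4234] scene@z [ 0.5103 -0.4226] R0.664
[[272.4, 253.4], [272.3, 253.2], [379.1, 174.6], [379.1, 174.8]]
green lamp [0.4589 0.1207 0.1556] gap0.0002 top@z [0.459  0.1208] scene@z [0.4555 0.1208] R0.474
[[378.4, 263.1], [378.1, 263.1], [273.1, 157.6], [273.3, 158.0]]
yellow lamp [ 0.4454 -0.0918  0.1562] gap0.0003 top@z [ 0.4455 -0.0924] scene@z [ 0.4412 -0.0928] R0.455
navy shade [ 0.6579 -0.1527  0.0968] gap0.0006 top@z [ 0.6585 -0.1535] scene@z [ 0.6564 -0.153 ] R0.675
rust shade [0.3591 0.2798 0.0958] gap0.0006 top@z [0.359  0.2793] scene@z [0.3578 0.2806] R0.455
green shade [0.5447 0.4028 0.0947] gap0.0004 top@z [0.5446 0.4022] scene@z [0.5449 0.4031] R0.677
yellow shade [ 0.3672 -0.2928  0.0948] gap0.0006 top@z [ 0.3674 -0.2934] scene@z [ 0.3675 -0.292 ] R0.470
cone [0.5642 0.002  0.0896] 0.0007 [0.56404381 0.00127169]
tin [0.5013 0.2519 0.0264] 0.0008 [0.5017623  0.25261346]
white [ 0.5178 -0.2426  0.0162] 0.0008 [ 0.51769938 -0.2424744 ]
```

All heights match the text within 3 mm, the spacing between objects is fine, and every point is within reach. I'll start with the yellow shade.

servo_tool(targets=[[0.5,0.8,0,0,87],[1.15,1.83,0,0,87],[1.8,2.86,0,0,87],[2.45,3.9,0,0,87],[3.1,4.93,0,0,87]])

```text
time_s: 0.52
tcp_pos: [0.2659, -0.4511, 0.239]
ee_rot: [[-0.961, -0.275, -0.001], [-0.275, 0.961, 0.001], [0.0, 0.001, -1.0]]
wrist_force: [0.8, 0.1, -0.7]
gripper_width: 0.999
gripper_force: 0.0
```

servo_tool(targets=[[0.65,1.03,0,0,87],[1.3,2.06,0,0,87],[1.95,3.09,0,0,87],[2.6,4.1,0,0,87],[3.37,5.35,0,0,87]])

```text
time_s: 0.93
tcp_pos: [0.3657, -0.2929, 0.2393]
ee_rot: [[-0.961, -0.275, -0.0], [-0.275, 0.961, 0.0], [0.0, 0.0, -1.0]]
wrist_force: [1.5, -0.5, 0.4]
gripper_width: 0.998
gripper_force: 0.0
```

servo_tool(targets=[[0,0,-0.3,0,87],[0,0,-1.0,0,87],[0,0,-1.8,0,87],[0,0,-2.6,0,87],[0,0,-3.0,0,87]])

```text
time_s: 1.35
tcp_pos: [0.3637, -0.2933, 0.1466]
ee_rot: [[-0.961, -0.276, -0.004], [-0.276, 0.961, 0.003], [0.004, 0.004, -1.0]]
wrist_force: [-0.5, 0.1, 0.2]
gripper_width: 1.001
gripper_force: 0.0
```

```bash
python3 - <<'E'
from station import r
import cv2,numpy as np
s=r.sense();print(np.round(s["tcp_pos"],4),s["time_s"],np.round(s["ee_rot"],3).tolist())
c=r.capture("wrist");np.savez("w0.npz",**c);cv2.imwrite("pics/w0.png",c["pixels"][:,:,::-1])
E
```

```text
[ 0.3637 -0.2933  0.1466] 1.35 [[-0.961, -0.276, -0.004], [-0.276, 0.961, 0.003], [0.004, 0.004, -1.0]]
```

View pics/w0.png

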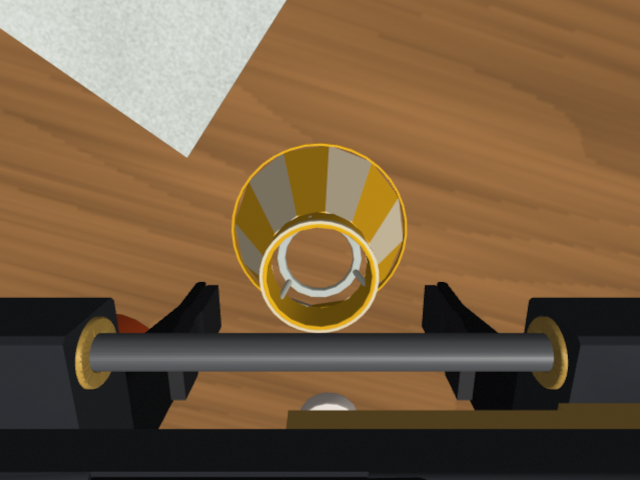

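The yellow collar rim is centred at about (319,276), midway between the fingers (218 and 425), and the shade stands clear. I'll check that ray at the rim height, then descend.

```bash
python3 - <<'E'
from h import *
c=np.load("w0.npz");print(onz(ray(c,(319.5,276)),.095), np.linalg.norm(onz(ray(c,(260,276)),.095)-onz(ray(c,(379,276)),.095)))
E
```

```text
[ 0.36235461 -0.29419729  0.095     ] 0.0603205127762908
```

servo_tool(targets=[[0,0,-0.2,0,87],[0,0,-0.6,0,87],[0,0,-1.1,0,87],[0,0,-1.5,0,87],[0,0,-1.5,0,87]])

```text
time_s: 1.82
tcp_pos: [0.3645, -0.2941, 0.1032]
ee_rot: [[-0.961, -0.275, -0.003], [-0.275, 0.961, 0.001], [0.002, 0.002, -1.0]]
wrist_force: [0.4, -0.2, 0.4]
gripper_width: 1.001
gripper_force: 0.0
```

servo_tool(targets=[[0,0,-0.2,0,87],[0,0,-0.4,0,87],[0,0,-0.4,0,80],[0,0,-0.4,0,70],[0,0,-0.4,0,62]])

```text
time_s: 2.23
tcp_pos: [0.3658, -0.2945, 0.093]
ee_rot: [[-0.961, -0.276, 0.001], [-0.276, 0.961, -0.0], [-0.001, -0.001, -1.0]]
wrist_force: [0.4, -0.0, -0.3]
gripper_width: 0.851
gripper_force: 0.0
```

servo_tool(targets=[[0,0,0,0,55],[0,0,0,0,50],[0,0,0,0,50],[0,0,0,0,50],[0,0,0,0,50]])

```text
time_s: 2.65
tcp_pos: [0.3657, -0.2944, 0.0929]
ee_rot: [[-0.961, -0.277, 0.001], [-0.277, 0.961, -0.0], [-0.0, -0.001, -1.0]]
wrist_force: [-0.3, 0.7, 2.2]
gripper_width: 0.702
gripper_force: 30.0
```

servo_tool(targets=[[0,0,0.05,0,50],[0,0,0.1,0,50],[0,0,0.2,0,50],[0,0,0.35,0,50],[0,0,0.5,0,50]])

```text
time_s: 3.07
tcp_pos: [0.3653, -0.2942, 0.1078]
ee_rot: [[-0.961, -0.276, -0.0], [-0.276, 0.961, 0.0], [0.0, 0.0, -1.0]]
wrist_force: [0.8, -0.5, -0.4]
gripper_width: 0.699
gripper_force: 30.0
```

servo_tool(targets=[[0,0,0.5,0,50],[0,0,1.3,0,50],[0,0,2.2,0,50],[0,0,3.1,0,50],[0,0,4.0,0,50]])

```text
time_s: 3.48
tcp_pos: [0.3651, -0.2942, 0.2292]
ee_rot: [[-0.961, -0.276, 0.0], [-0.276, 0.961, -0.0], [-0.0, -0.0, -1.0]]
wrist_force: [0.6, -0.6, -2.1]
gripper_width: 0.698
gripper_force: 30.0
```

servo_tool(targets=[[0.1,0.3,0.8,0,50],[0.3,0.9,1.3,0,50],[0.6,1.6,1.5,0,50],[0.95,2.5,1.5,0,50],[1.3,3.4,1.5,0,50]])

```text
time_s: 3.9
tcp_pos: [0.4046, -0.1914, 0.2737]
ee_rot: [[-0.962, -0.275, 0.002], [-0.275, 0.962, 0.0], [-0.002, -0.001, -1.0]]
wrist_force: [0.5, 0.0, -0.6]
gripper_width: 0.704
gripper_force: 30.0
```

servo_tool(targets=[[0.35,0.9,0,0,50],[0.7,1.8,0,0,50],[1.0,2.6,0,0,50],[1.2,3.1,0,0,50],[1.27,3.27,0,0,50]])

```text
time_s: 4.32
tcp_pos: [0.4431, -0.0923, 0.2729]
ee_rot: [[-0.96, -0.279, 0.001], [-0.279, 0.96, 0.0], [-0.001, 0.0, -1.0]]
wrist_force: [-0.6, 0.1, -0.9]
gripper_width: 0.701
gripper_force: 30.0
```

servo_tool(targets=[[0,0,-0.1,0,50],[0,0,-0.4,0,50],[0,0,-0.8,0,50],[0,0,-1.1,0,50],[0,0,-1.2,0,50]])

```text
time_s: 4.73
tcp_pos: [0.4409, -0.095, 0.2344]
ee_rot: [[-0.962, -0.274, -0.004], [-0.274, 0.962, 0.0], [0.004, 0.001, -1.0]]
wrist_force: [0.1, -0.6, -0.1]
gripper_width: 0.7
gripper_force: 30.0
```

```bash
python3 - <<'E'
from station import r
import cv2,numpy as np
s=r.sense();print(np.round(s["tcp_pos"],4),s["time_s"])
o=[]
for n in("wrist","scene","top"):
    c=r.capture(n);np.savez(n+"1.npz",**c);o.append(c["pixels"][:,:,::-1])
b=cv2.resize(o[1][60:260,174:374],(400,400)) 
t=cv2.resize(o[2][170:350,290:470],(400,400))
cv2.imwrite("pics/m1.png",np.hstack([b,t]));
E
```

```text
[ 0.4409 -0.095   0.2344] 4.7333
```

View pics/m1.png

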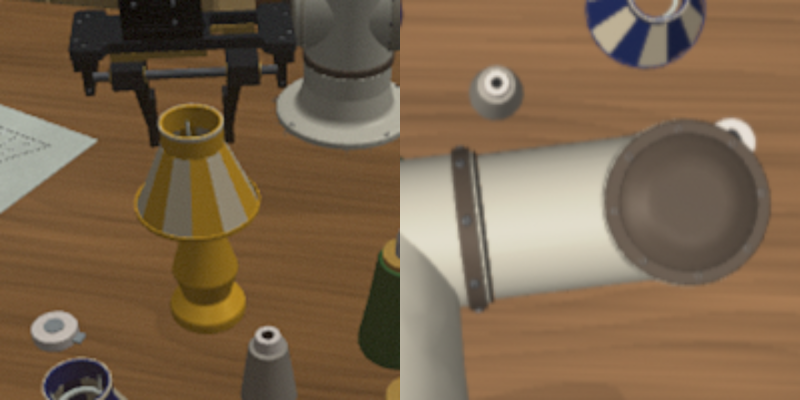

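The scene crop shows the yellow shade held upright and squarely over its lamp, with the rim at crop (190,121). The arm hides it in the top view. I'll measure the rim by ray and look through the shade with the wrist camera.

```bash
python3 - <<'E'
from h import *
c=np.load("scene1.npz");print(onz(ray(c,(269,120.2)),.2365))
w=np.load("wrist1.npz");cv2.imwrite("pics/w1.png",w["pixels"][:,:,::-1])
E
```

```text
[ 0.43910566 -0.09557424  0.2365    ]
```

View pics/w1.png

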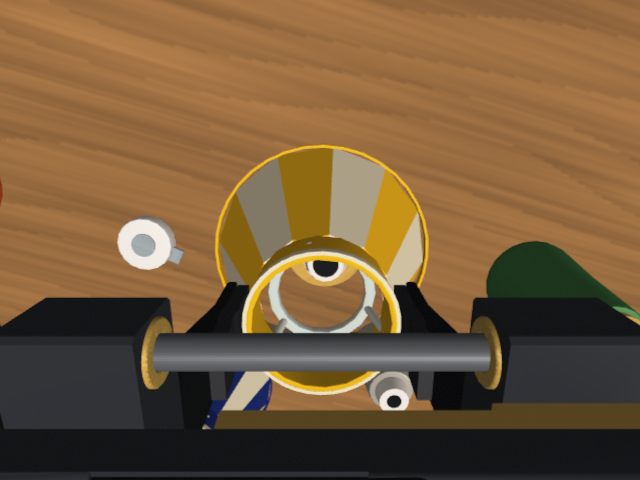

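The wrist view shows the collar rim centred at (322,322), the fitting ring at about (322,292), and the lamp's socket through it at (326,266). I'll compare them at their own heights.

```bash
python3 - <<'E'
from h import *
c=np.load("wrist1.npz")
for p,z in(((322,322),.2365),((326,266),.153),((322,292),.204)):print(np.round(onz(ray(c,p),z),4))
E
```

```text
[ 0.4374 -0.0955  0.2365]
[ 0.4437 -0.0911  0.153 ]
[ 0.439 -0.095  0.204]
```

servo_tool(targets=[[0.05,0.05,0,0,50],[0.1,0.08,-0.2,0,50],[0.1,0.08,-0.6,0,50],[0.1,0.08,-1.0,0,50],[0.1,0.08,-1.2,0,50]])

```text
time_s: 5.3
tcp_pos: [0.4451, -0.0916, 0.1993]
ee_rot: [[-0.961, -0.276, -0.002], [-0.276, 0.961, 0.0], [0.002, 0.001, -1.0]]
wrist_force: [-0.5, 0.6, -1.5]
gripper_width: 0.701
gripper_force: 30.0
```

servo_tool(targets=[[0,0,0,0,50],[0,0,0,0,50],[0,0,-0.1,0,50],[0,0,-0.2,0,50],[0,0,-0.3,0,50]])

```text
time_s: 5.72
tcp_pos: [0.4458, -0.0917, 0.1917]
ee_rot: [[-0.961, -0.276, 0.001], [-0.276, 0.961, 0.0], [-0.001, -0.0, -1.0]]
wrist_force: [-0.8, 0.0, -1.1]
gripper_width: 0.707
gripper_force: 30.0
```

```bash
python3 - <<'E'
from station import r
import numpy as np
s=r.sense();print(np.round(s["tcp_pos"],4),s["time_s"])
c=r.capture("wrist");np.savez("w2.npz",**c)
import cv2;cv2.imwrite("pics/w2.png",c["pixels"][200:440,160:480,::-1])
E
```

```text
[ 0.4458 -0.0917  0.1917] 5.7167
```

View pics/w2.png

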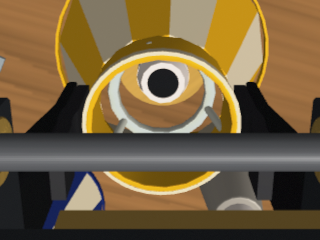

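The socket is at full-frame (323,284) and the fitting ring is centred at about (325,290), so the tip lies inside the hole, about 3 mm toward image-up (−x). I'll trim x and keep lowering.

servo_tool(targets=[[-0.07,0,0,0,50],[-0.07,0,-0.2,0,50],[-0.07,0,-0.45,0,50],[-0.07,0,-0.65,0,50],[-0.07,0,-0.8,0,50]])

```text
time_s: 6.18
tcp_pos: [0.443, -0.0918, 0.1664]
ee_rot: [[-0.961, -0.276, -0.001], [-0.276, 0.961, -0.0], [0.001, 0.0, -1.0]]
wrist_force: [0.0, 0.0, -0.9]
gripper_width: 0.704
gripper_force: 30.0
```

servo_tool(targets=[[0,0,-0.05,0,50],[0,0,-0.1,0,50],[0,0,-0.15,0,50],[0,0,-0.18,0,50],[0,0,-0.2,0,50]])

```text
time_s: 6.6
tcp_pos: [0.4436, -0.0918, 0.1616]
ee_rot: [[-0.961, -0.276, 0.0], [-0.276, 0.961, 0.0], [-0.0, -0.0, -1.0]]
wrist_force: [-0.7, -0.3, -1.0]
gripper_width: 0.703
gripper_force: 30.0
```

servo_tool(targets=[[0,0,-0.02,0,50],[0,0,-0.03,0,50],[0,0,-0.04,0,50],[0,0,-0.05,0,50],[0,0,-0.05,0,50]])

```text
time_s: 7.02
tcp_pos: [0.4436, -0.0918, 0.1601]
ee_rot: [[-0.961, -0.276, 0.0], [-0.276, 0.961, -0.0], [-0.0, -0.0, -1.0]]
wrist_force: [-0.1, -0.3, -0.7]
gripper_width: 0.703
gripper_force: 30.0
```

servo_tool(targets=[[0,0,-0.01,0,50],[0,0,-0.02,0,50],[0,0,-0.03,0,50],[0,0,-0.03,0,50],[0,0,-0.03,0,50]])

```text
time_s: 7.43
tcp_pos: [0.4436, -0.0918, 0.16]
ee_rot: [[-0.961, -0.276, 0.001], [-0.276, 0.961, -0.0], [-0.0, -0.0, -1.0]]
wrist_force: [-2.0, 0.5, 5.9]
gripper_width: 0.705
gripper_force: 30.0
```

Contact came at 0.160 as predicted. Releasing gently.

servo_tool(targets=[[0,0,0.01,0,58],[0,0,0.01,0,62],[0,0,0.01,0,66],[0,0,0.01,0,75],[0,0,0.01,0,87]])

```text
time_s: 7.85
tcp_pos: [0.4435, -0.0918, 0.1591]
ee_rot: [[-0.961, -0.276, -0.0], [-0.276, 0.961, 0.0], [0.0, 0.0, -1.0]]
wrist_force: [0.4, 0.3, -0.2]
gripper_width: 0.835
gripper_force: 0.0
```

servo_tool(targets=[[0,0,0,0,87],[0,0,0,0,87],[0,0,0.2,0,87],[0,0,0.6,0,87],[0,0,1.4,0,87]])

```text
time_s: 8.27
tcp_pos: [0.4418, -0.0918, 0.2]
ee_rot: [[-0.961, -0.276, -0.006], [-0.276, 0.961, -0.0], [0.006, 0.002, -1.0]]
wrist_force: [0.0, 0.1, -0.4]
gripper_width: 1.002
gripper_force: 0.0
```

```bash
python3 - <<'E'
from station import r
import cv2
c=r.capture("scene");w=r.capture("wrist")
import numpy as np
cv2.imwrite("pics/m2.png",np.hstack([cv2.resize(c["pixels"][80:280,174:374,::-1],(400,400)),cv2.resize(w["pixels"][120:440,160:480,::-1],(400,400))]))
E
```

```text
(no output)
```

View pics/m2.png

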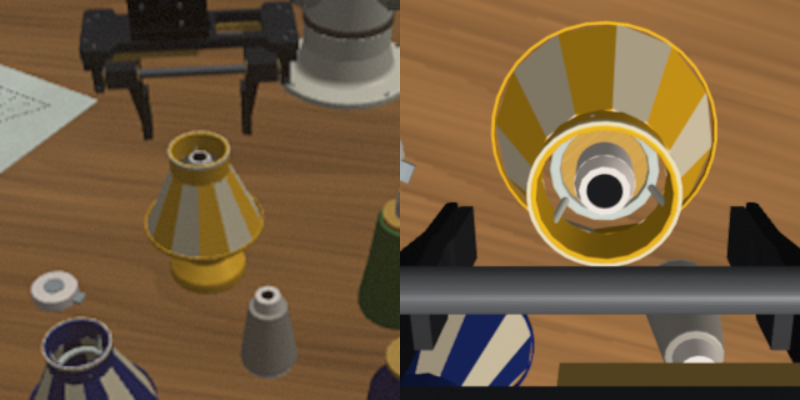

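The yellow shade sits level on its shoulder with the lampholder inside the ring, and nothing else was disturbed. Triangulated coordinates are confirmed as the command frame. Next is the navy shade.

servo_tool(targets=[[0.2,-0.06,0.3,0,87],[0.8,-0.24,0.6,0,87],[1.6,-0.47,0.6,0,87],[2.5,-0.73,0.6,0,87],[3.5,-1.03,0.6,0,87]])

```text
time_s: 8.78
tcp_pos: [0.5491, -0.1229, 0.2198]
ee_rot: [[-0.961, -0.276, 0.0], [-0.276, 0.961, 0.0], [-0.001, 0.0, -1.0]]
wrist_force: [-0.3, 0.3, 0.1]
gripper_width: 0.992
gripper_force: 0.0
```

servo_tool(targets=[[1.0,-0.3,0,0,87],[2.0,-0.6,0,0,87],[2.9,-0.86,-0.2,0,87],[3.4,-1.0,-0.7,0,87],[3.6,-1.06,-1.3,0,87]])

```text
time_s: 9.2
tcp_pos: [0.6593, -0.1553, 0.1799]
ee_rot: [[-0.961, -0.276, 0.003], [-0.276, 0.961, -0.0], [-0.002, -0.001, -1.0]]
wrist_force: [0.3, 0.2, -0.2]
gripper_width: 0.998
gripper_force: 0.0
```

servo_tool(targets=[[0,0,-0.4,0,87],[0,0,-0.8,0,87],[0,0,-1.3,0,87],[0,0,-1.6,0,87],[0,0,-1.7,0,87]])

```text
time_s: 9.62
tcp_pos: [0.6549, -0.1542, 0.1278]
ee_rot: [[-0.961, -0.276, -0.003], [-0.276, 0.961, 0.0], [0.003, 0.001, -1.0]]
wrist_force: [-0.1, 0.1, -1.1]
gripper_width: 1.001
gripper_force: 0.0
```

servo_tool(targets=[[0,0,-0.3,0,87],[0,0,-0.7,0,87],[0,0,-1.1,0,87],[0,0,-1.25,0,87],[0,0,-1.25,0,75]])

```text
time_s: 10.03
tcp_pos: [0.6553, -0.1544, 0.0899]
ee_rot: [[-0.961, -0.276, -0.004], [-0.276, 0.961, 0.0], [0.003, 0.001, -1.0]]
wrist_force: [0.0, -0.9, -0.2]
gripper_width: 0.974
gripper_force: 0.0
```

servo_tool(targets=[[0,0,0,0,65],[0,0,0,0,58],[0,0,0,0,50],[0,0,0,0,50],[0,0,0,0,50]])

```text
time_s: 10.45
tcp_pos: [0.6568, -0.1545, 0.0927]
ee_rot: [[-0.961, -0.276, 0.001], [-0.276, 0.961, -0.0], [-0.001, -0.0, -1.0]]
wrist_force: [0.2, -0.0, 0.6]
gripper_width: 0.705
gripper_force: 30.0
```

servo_tool(targets=[[0,0,0,0,50],[0,0,0,0,50],[0,0,0.05,0,50],[0,0,0.2,0,50],[0,0,0.4,0,50]])

```text
time_s: 10.87
tcp_pos: [0.6558, -0.1545, 0.1033]
ee_rot: [[-0.961, -0.276, -0.002], [-0.276, 0.961, 0.0], [0.002, 0.001, -1.0]]
wrist_force: [0.7, -0.7, -1.0]
gripper_width: 0.708
gripper_force: 30.0
```

servo_tool(targets=[[0,0,0.4,0,50],[0,0,1.2,0,50],[0,0,2.1,0,50],[0,0,3.0,0,50],[0,0,3.9,0,50]])

```text
time_s: 11.28
tcp_pos: [0.6564, -0.1546, 0.2234]
ee_rot: [[-0.961, -0.276, 0.001], [-0.276, 0.961, -0.0], [-0.001, -0.0, -1.0]]
wrist_force: [0.9, -0.1, -0.3]
gripper_width: 0.704
gripper_force: 30.0
```

servo_tool(targets=[[0,0.2,0.8,0,50],[-0.03,0.7,1.4,0,50],[-0.07,1.5,1.7,0,50],[-0.11,2.5,1.7,0,50],[-0.15,3.5,1.7,0,50]])

```text
time_s: 11.7
tcp_pos: [0.652, -0.049, 0.2744]
ee_rot: [[-0.962, -0.275, 0.003], [-0.275, 0.962, 0.001], [-0.003, -0.0, -1.0]]
wrist_force: [1.1, 0.8, -1.0]
gripper_width: 0.707
gripper_force: 30.0
```

servo_tool(targets=[[-0.04,1.0,0,0,50],[-0.08,2.0,0,0,50],[-0.13,3.0,0,0,50],[-0.17,4.0,0,0,50],[-0.2,4.8,0,0,50]])

```text
time_s: 12.12
tcp_pos: [0.6456, 0.0965, 0.2732]
ee_rot: [[-0.961, -0.277, 0.001], [-0.277, 0.961, 0.001], [-0.001, 0.0, -1.0]]
wrist_force: [0.5, -0.4, -1.1]
gripper_width: 0.705
gripper_force: 30.0
```

servo_tool(targets=[[-0.03,0.7,0,0,50],[-0.05,1.2,0,0,50],[-0.06,1.5,0,0,50],[-0.07,1.63,-0.2,0,50],[-0.07,1.63,-0.7,0,50]])

```text
time_s: 12.53
tcp_pos: [0.645, 0.144, 0.2532]
ee_rot: [[-0.961, -0.277, 0.005], [-0.277, 0.961, 0.001], [-0.005, -0.0, -1.0]]
wrist_force: [0.2, -0.7, -1.2]
gripper_width: 0.705
gripper_force: 30.0
```

servo_tool(targets=[[0,0,-0.5,0,50],[0,0,-1.0,0,50],[0,0,-1.3,0,50],[0,0,-1.5,0,50],[0,0,-1.6,0,50]])

```text
time_s: 12.95
tcp_pos: [0.6437, 0.1426, 0.202]
ee_rot: [[-0.961, -0.275, -0.001], [-0.275, 0.961, -0.001], [0.001, -0.0, -1.0]]
wrist_force: [-0.2, 0.6, -1.7]
gripper_width: 0.704
gripper_force: 30.0
```

servo_tool(targets=[[0,0,-0.1,0,50],[0,0,-0.2,0,50],[0,0,-0.2,0,50],[0,0,-0.2,0,50],[0,0,-0.2,0,50]])

```text
time_s: 13.37
tcp_pos: [0.6441, 0.1435, 0.1975]
ee_rot: [[-0.961, -0.276, 0.001], [-0.276, 0.961, 0.0], [-0.001, 0.0, -1.0]]
wrist_force: [0.1, -0.5, -0.7]
gripper_width: 0.709
gripper_force: 30.0
```

```bash
cat > look.py <<'E'
import sys
from station import r
from h import *
n=sys.argv[1];s=r.sense();c=r.capture("wrist");np.savez(n+".npz",**c)
cv2.imwrite(f"pics/{n}.png",c["pixels"][200:440,160:480,::-1]);print(np.round(s["tcp_pos"],4),s["time_s"])
# socket: dark round blob of low saturation inside the collar
im=c["pixels"][210:330,250:400];m=(im.max(2)<60).astype(np.uint8)
k,l,st,ce=cv2.connectedComponentsWithStats(m)
print([(np.round(ce[i]+[250,210],1).tolist(),int(st[i,4])) for i in range(1,k) if st[i,4]>60])
E
python3 look.py w3
```

```text
[0.6441 0.1435 0.1975] 13.3667
[([304.5, 248.4], 737), ([323.5, 282.1], 608), ([397.3, 293.1], 83), ([381.8, 319.8], 318), ([271.4, 325.3], 67)]
```

View pics/w3.png

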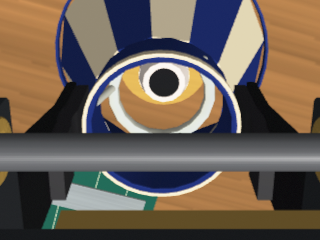

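The navy socket is at (323.5,282), well inside the ring, and the rim is centred at (322,324). I'll compare its offset with the yellow case.

```bash
cat > off.py <<'E'
import sys
from h import *
def off(n,sock,tz,rim=(322,322)):
    c=np.load(n+".npz");return np.round((onz(ray(c,sock),.153)-onz(ray(c,rim),tz+.0025))[:2]*1e3,1)
if __name__=="__main__":
    print("yellow",off("w2",(323,284),.1917),"navy",off("w3",(323.5,282.1),.1975))
E
python3 off.py
```

```text
yellow [1.3 0.9] navy [2.6 1.6]
```

Both offsets are within 3 mm, so I'll lower straight down.

servo_tool(targets=[[0,0,-0.2,0,50],[0,0,-0.5,0,50],[0,0,-0.8,0,50],[0,0,-1.0,0,50],[0,0,-1.1,0,50]])

```text
time_s: 13.83
tcp_pos: [0.643, 0.1431, 0.1618]
ee_rot: [[-0.961, -0.276, -0.003], [-0.276, 0.961, -0.001], [0.003, -0.0, -1.0]]
wrist_force: [-0.0, -0.2, -0.9]
gripper_width: 0.709
gripper_force: 30.0
```

servo_tool(targets=[[0,0,-0.03,0,50],[0,0,-0.06,0,50],[0,0,-0.09,0,50],[0,0,-0.12,0,50],[0,0,-0.14,0,50]])

```text
time_s: 14.25
tcp_pos: [0.644, 0.1435, 0.16]
ee_rot: [[-0.961, -0.276, 0.001], [-0.276, 0.961, 0.0], [-0.001, 0.0, -1.0]]
wrist_force: [0.1, -0.4, 0.1]
gripper_width: 0.705
gripper_force: 30.0
```

servo_tool(targets=[[0,0,-0.01,0,50],[0,0,-0.02,0,50],[0,0,-0.03,0,50],[0,0,-0.03,0,50],[0,0,-0.03,0,50]])

```text
time_s: 14.67
tcp_pos: [0.644, 0.1435, 0.1598]
ee_rot: [[-0.961, -0.276, 0.001], [-0.276, 0.961, 0.0], [-0.001, -0.0, -1.0]]
wrist_force: [-2.2, 0.1, 4.2]
gripper_width: 0.708
gripper_force: 30.0
```

servo_tool(targets=[[0,0,0.01,0,58],[0,0,0.01,0,62],[0,0,0.01,0,66],[0,0,0.01,0,75],[0,0,0.01,0,87]])

```text
time_s: 15.08
tcp_pos: [0.6438, 0.1434, 0.1584]
ee_rot: [[-0.961, -0.276, -0.001], [-0.276, 0.961, -0.0], [0.001, 0.0, -1.0]]
wrist_force: [0.8, 0.3, -0.5]
gripper_width: 0.831
gripper_force: 0.0
```

servo_tool(targets=[[0,0,0,0,87],[0,0,0,0,87],[0,0,0.2,0,87],[0,0,0.6,0,87],[0,0,1.4,0,87]])

```text
time_s: 15.5
tcp_pos: [0.6423, 0.1429, 0.1987]
ee_rot: [[-0.961, -0.276, -0.006], [-0.276, 0.961, -0.002], [0.007, -0.0, -1.0]]
wrist_force: [0.6, 0.2, 0.2]
gripper_width: 1.0
gripper_force: 0.0
```

servo_tool(targets=[[-0.1,0.2,0.3,0,87],[-0.35,0.9,0.6,0,87],[-0.7,1.8,0.6,0,87],[-1.1,2.8,0.6,0,87],[-1.5,3.8,0.6,0,87]])

```text
time_s: 15.92
tcp_pos: [0.5983, 0.2587, 0.2197]
ee_rot: [[-0.961, -0.275, 0.001], [-0.275, 0.961, 0.001], [-0.001, 0.001, -1.0]]
wrist_force: [-0.2, 0.6, 1.1]
gripper_width: 1.0
gripper_force: 0.0
```

servo_tool(targets=[[-0.4,1.05,0,0,87],[-0.8,2.1,0,0,87],[-1.2,3.1,-0.2,0,87],[-1.55,4.0,-0.7,0,87],[-1.86,4.79,-1.3,0,87]])

```text
time_s: 16.33
tcp_pos: [0.5424, 0.404, 0.1815]
ee_rot: [[-0.961, -0.277, 0.003], [-0.277, 0.961, 0.003], [-0.004, 0.002, -1.0]]
wrist_force: [0.3, -0.1, 1.0]
gripper_width: 1.002
gripper_force: 0.0
```

servo_tool(targets=[[0,0,-0.4,0,87],[0,0,-0.8,0,87],[0,0,-1.3,0,87],[0,0,-1.6,0,87],[0,0,-1.7,0,87]])

```text
time_s: 16.75
tcp_pos: [0.5427, 0.3996, 0.1272]
ee_rot: [[-0.961, -0.275, -0.002], [-0.275, 0.961, -0.002], [0.003, -0.002, -1.0]]
wrist_force: [-0.2, -0.5, 0.0]
gripper_width: 0.999
gripper_force: 0.0
```

servo_tool(targets=[[0,0,-0.3,0,87],[0,0,-0.7,0,87],[0,0,-1.1,0,87],[0,0,-1.25,0,87],[0,0,-1.25,0,75]])

```text
time_s: 17.17
tcp_pos: [0.5424, 0.4002, 0.0895]
ee_rot: [[-0.961, -0.276, -0.003], [-0.276, 0.961, -0.003], [0.003, -0.002, -1.0]]
wrist_force: [-0.5, -0.3, -0.6]
gripper_width: 0.975
gripper_force: 0.0
```

servo_tool(targets=[[0,0,0,0,65],[0,0,0,0,58],[0,0,0,0,50],[0,0,0,0,50],[0,0,0,0,50]])

```text
time_s: 17.58
tcp_pos: [0.5434, 0.4016, 0.0924]
ee_rot: [[-0.961, -0.276, 0.001], [-0.276, 0.961, 0.001], [-0.002, 0.001, -1.0]]
wrist_force: [-0.1, 0.5, 1.0]
gripper_width: 0.703
gripper_force: 30.0
```

servo_tool(targets=[[0,0,0,0,50],[0,0,0,0,50],[0,0,0.05,0,50],[0,0,0.2,0,50],[0,0,0.4,0,50]])

```text
time_s: 18.0
tcp_pos: [0.5423, 0.4003, 0.1028]
ee_rot: [[-0.961, -0.276, -0.002], [-0.276, 0.961, -0.002], [0.003, -0.001, -1.0]]
wrist_force: [-0.8, -0.2, -1.4]
gripper_width: 0.705
gripper_force: 30.0
```

servo_tool(targets=[[0,0,0.4,0,50],[0,0,1.2,0,50],[0,0,2.1,0,50],[0,0,3.0,0,50],[0,0,3.9,0,50]])

```text
time_s: 18.42
tcp_pos: [0.543, 0.4008, 0.223]
ee_rot: [[-0.961, -0.276, 0.0], [-0.276, 0.961, 0.0], [-0.0, 0.0, -1.0]]
wrist_force: [0.4, 0.9, -1.4]
gripper_width: 0.702
gripper_force: 30.0
```

servo_tool(targets=[[-0.06,-0.2,0.8,0,50],[-0.21,-0.7,1.4,0,50],[-0.45,-1.5,1.7,0,50],[-0.75,-2.4,1.7,0,50],[-1.0,-3.3,1.7,0,50]])

```text
time_s: 18.83
tcp_pos: [0.5126, 0.3013, 0.2736]
ee_rot: [[-0.961, -0.277, 0.002], [-0.277, 0.961, 0.002], [-0.002, 0.001, -1.0]]
wrist_force: [-0.4, 0.2, -1.3]
gripper_width: 0.704
gripper_force: 30.0
```

servo_tool(targets=[[-0.28,-0.9,0,0,50],[-0.56,-1.8,0,0,50],[-0.84,-2.7,0,0,50],[-1.12,-3.6,0,0,50],[-1.4,-4.5,0,0,50]])

```text
time_s: 19.25
tcp_pos: [0.4703, 0.1657, 0.2728]
ee_rot: [[-0.961, -0.276, 0.001], [-0.276, 0.961, 0.001], [-0.001, 0.0, -1.0]]
wrist_force: [0.6, -1.2, -1.0]
gripper_width: 0.71
gripper_force: 30.0
```

servo_tool(targets=[[-0.2,-0.7,0,0,50],[-0.36,-1.2,0,0,50],[-0.44,-1.5,0,0,50],[-0.46,-1.58,-0.2,0,50],[-0.46,-1.58,-0.7,0,50]])

```text
time_s: 19.67
tcp_pos: [0.4587, 0.1202, 0.2525]
ee_rot: [[-0.961, -0.276, 0.005], [-0.276, 0.961, 0.003], [-0.006, 0.001, -1.0]]
wrist_force: [-0.1, -0.1, -0.9]
gripper_width: 0.705
gripper_force: 30.0
```

servo_tool(targets=[[0,0,-0.5,0,50],[0,0,-1.0,0,50],[0,0,-1.3,0,50],[0,0,-1.5,0,50],[0,0,-1.6,0,50]])

```text
time_s: 20.08
tcp_pos: [0.4573, 0.1201, 0.2017]
ee_rot: [[-0.961, -0.277, -0.001], [-0.277, 0.961, -0.001], [0.001, -0.0, -1.0]]
wrist_force: [-0.3, -0.9, -2.0]
gripper_width: 0.704
gripper_force: 30.0
```

servo_tool(targets=[[0,0,-0.1,0,50],[0,0,-0.2,0,50],[0,0,-0.2,0,50],[0,0,-0.2,0,50],[0,0,-0.2,0,50]])

```text
time_s: 20.5
tcp_pos: [0.4575, 0.1198, 0.1971]
ee_rot: [[-0.961, -0.276, 0.001], [-0.276, 0.961, 0.0], [-0.001, 0.0, -1.0]]
wrist_force: [0.5, 0.1, -1.1]
gripper_width: 0.708
gripper_force: 30.0
```

```bash
python3 look.py w4
```

```text
[0.4575 0.1198 0.1971] 20.5
[([306.2, 248.5], 773), ([323.4, 282.5], 614), ([397.2, 293.5], 80), ([384.5, 318.6], 251)]
```

View pics/w4.png

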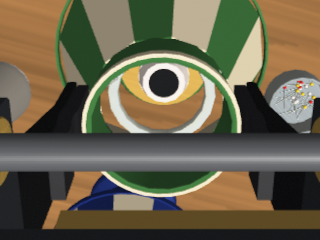

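The green socket is at (323.4,282.5) inside the ring, the same as in the navy case. The tin and the thread cone lie outside the shade's footprint, so I'll lower.

servo_tool(targets=[[0,0,-0.2,0,50],[0,0,-0.5,0,50],[0,0,-0.8,0,50],[0,0,-1.0,0,50],[0,0,-1.1,0,50]])

```text
time_s: 20.97
tcp_pos: [0.4565, 0.1192, 0.162]
ee_rot: [[-0.961, -0.276, -0.003], [-0.276, 0.961, -0.001], [0.003, -0.001, -1.0]]
wrist_force: [0.9, -0.3, -1.6]
gripper_width: 0.706
gripper_force: 30.0
```

servo_tool(targets=[[0,0,-0.03,0,50],[0,0,-0.06,0,50],[0,0,-0.09,0,50],[0,0,-0.12,0,50],[0,0,-0.13,0,50]])

```text
time_s: 21.38
tcp_pos: [0.4574, 0.1198, 0.1599]
ee_rot: [[-0.961, -0.276, 0.0], [-0.276, 0.961, 0.0], [-0.0, 0.0, -1.0]]
wrist_force: [-0.7, -0.4, -0.7]
gripper_width: 0.709
gripper_force: 30.0
```

servo_tool(targets=[[0,0,-0.01,0,50],[0,0,-0.02,0,50],[0,0,-0.02,0,50],[0,0,-0.02,0,50],[0,0,-0.02,0,50]])

```text
time_s: 21.8
tcp_pos: [0.4574, 0.1198, 0.1595]
ee_rot: [[-0.961, -0.276, 0.0], [-0.276, 0.961, 0.0], [-0.001, 0.0, -1.0]]
wrist_force: [-2.2, -0.4, 2.0]
gripper_width: 0.702
gripper_force: 30.0
```

servo_tool(targets=[[0,0,0,0,58],[0,0,0,0,62],[0,0,0,0,66],[0,0,0,0,75],[0,0,0,0,87]])

```text
time_s: 22.22
tcp_pos: [0.4574, 0.1197, 0.159]
ee_rot: [[-0.961, -0.276, 0.0], [-0.276, 0.961, 0.0], [-0.0, 0.0, -1.0]]
wrist_force: [-0.5, 0.3, -0.2]
gripper_width: 0.827
gripper_force: 0.0
```

servo_tool(targets=[[0,0,0,0,87],[0,0,0,0,87],[0,0,0.2,0,87],[0,0,0.6,0,87],[0,0,1.4,0,87]])

```text
time_s: 22.63
tcp_pos: [0.4558, 0.1189, 0.1997]
ee_rot: [[-0.961, -0.276, -0.005], [-0.276, 0.961, -0.003], [0.006, -0.001, -1.0]]
wrist_force: [0.5, -1.1, -0.2]
gripper_width: 0.996
gripper_force: 0.0
```

servo_tool(targets=[[-0.1,0.2,0.3,0,87],[-0.4,0.65,0.6,0,87],[-0.9,1.45,0.6,0,87],[-1.5,2.4,0.6,0,87],[-2.1,3.3,0.6,0,87]])

```text
time_s: 23.05
tcp_pos: [0.3935, 0.2199, 0.2196]
ee_rot: [[-0.962, -0.275, 0.001], [-0.275, 0.962, 0.001], [-0.001, 0.001, -1.0]]
wrist_force: [0.5, 0.8, -0.5]
gripper_width: 0.998
gripper_force: 0.0
```

servo_tool(targets=[[-0.5,0.8,0,0,87],[-0.9,1.4,-0.1,0,87],[-1.1,1.8,-0.3,0,87],[-1.22,1.98,-0.7,0,87],[-1.22,1.98,-1.3,0,87]])

```text
time_s: 23.47
tcp_pos: [0.3575, 0.2807, 0.1813]
ee_rot: [[-0.96, -0.279, 0.003], [-0.279, 0.96, 0.004], [-0.004, 0.003, -1.0]]
wrist_force: [-0.2, 0.6, -1.0]
gripper_width: 1.005
gripper_force: 0.0
```

servo_tool(targets=[[0,0,-0.4,0,87],[0,0,-0.8,0,87],[0,0,-1.3,0,87],[0,0,-1.6,0,87],[0,0,-1.7,0,87]])

```text
time_s: 23.88
tcp_pos: [0.3569, 0.2776, 0.1278]
ee_rot: [[-0.961, -0.276, -0.002], [-0.276, 0.961, -0.002], [0.002, -0.002, -1.0]]
wrist_force: [0.3, -0.3, 0.8]
gripper_width: 1.0
gripper_force: 0.0
```

servo_tool(targets=[[0,0,-0.3,0,87],[0,0,-0.7,0,87],[0,0,-1.1,0,87],[0,0,-1.25,0,87],[0,0,-1.25,0,75]])

```text
time_s: 24.3
tcp_pos: [0.3574, 0.2777, 0.0909]
ee_rot: [[-0.961, -0.276, -0.001], [-0.276, 0.961, -0.001], [0.001, -0.001, -1.0]]
wrist_force: [-0.2, 0.4, -1.3]
gripper_width: 0.98
gripper_force: 0.0
```

servo_tool(targets=[[0,0,0,0,65],[0,0,0,0,58],[0,0,0,0,50],[0,0,0,0,50],[0,0,0,0,50]])

```text
time_s: 24.72
tcp_pos: [0.3581, 0.2787, 0.0923]
ee_rot: [[-0.961, -0.276, 0.001], [-0.276, 0.961, 0.002], [-0.002, 0.001, -1.0]]
wrist_force: [-0.1, 0.8, 2.8]
gripper_width: 0.719
gripper_force: 30.0
```

servo_tool(targets=[[0,0,0,0,50],[0,0,0,0,50],[0,0,0.05,0,50],[0,0,0.2,0,50],[0,0,0.4,0,50]])

```text
time_s: 25.13
tcp_pos: [0.357, 0.2772, 0.1032]
ee_rot: [[-0.961, -0.276, -0.002], [-0.276, 0.961, -0.002], [0.002, -0.002, -1.0]]
wrist_force: [0.4, -0.1, -0.1]
gripper_width: 0.711
gripper_force: 30.0
```

servo_tool(targets=[[0,0,0.4,0,50],[0,0,1.2,0,50],[0,0,2.1,0,50],[0,0,3.1,0,50],[0,0,4.1,0,50]])

```text
time_s: 25.55
tcp_pos: [0.3571, 0.2774, 0.228]
ee_rot: [[-0.961, -0.276, -0.001], [-0.276, 0.961, -0.001], [0.001, -0.001, -1.0]]
wrist_force: [1.0, 0.5, -1.9]
gripper_width: 0.719
gripper_force: 30.0
```

servo_tool(targets=[[0.04,-0.2,1.0,0,50],[0.15,-0.7,1.7,0,50],[0.33,-1.5,2.0,0,50],[0.53,-2.4,2.0,0,50],[0.75,-3.4,2.0,0,50]])

```text
time_s: 25.97
tcp_pos: [0.3799, 0.1754, 0.2877]
ee_rot: [[-0.961, -0.278, 0.001], [-0.278, 0.961, 0.002], [-0.001, 0.001, -1.0]]
wrist_force: [0.9, -0.3, -2.0]
gripper_width: 0.715
gripper_force: 30.0
```

servo_tool(targets=[[0.22,-1.0,0,0,50],[0.44,-2.0,0,0,50],[0.66,-3.0,0,0,50],[0.88,-4.0,0,0,50],[1.1,-5.0,0,0,50]])

```text
time_s: 26.38
tcp_pos: [0.4125, 0.0244, 0.2869]
ee_rot: [[-0.961, -0.276, -0.0], [-0.276, 0.961, 0.0], [0.0, 0.0, -1.0]]
wrist_force: [-0.3, 0.5, -0.9]
gripper_width: 0.712
gripper_force: 30.0
```

servo_tool(targets=[[0.22,-1.0,0,0,50],[0.44,-2.0,0,0,50],[0.66,-3.0,0,0,50],[0.88,-4.0,0,0,50],[1.1,-5.0,0,0,50]])

```text
time_s: 26.8
tcp_pos: [0.4455, -0.1255, 0.2868]
ee_rot: [[-0.961, -0.276, -0.0], [-0.276, 0.961, 0.0], [0.0, 0.0, -1.0]]
wrist_force: [0.3, 0.4, -0.4]
gripper_width: 0.713
gripper_force: 30.0
```

servo_tool(targets=[[0.22,-1.0,0,0,50],[0.44,-2.0,0,0,50],[0.66,-3.0,0,0,50],[0.88,-4.0,0,0,50],[1.1,-5.0,0,0,50]])

```text
time_s: 27.22
tcp_pos: [0.4786, -0.2753, 0.2866]
ee_rot: [[-0.961, -0.276, -0.001], [-0.276, 0.961, 0.001], [0.001, 0.001, -1.0]]
wrist_force: [1.3, 0.6, -1.0]
gripper_width: 0.717
gripper_force: 30.0
```

servo_tool(targets=[[0.22,-1.0,0,0,50],[0.44,-2.0,0,0,50],[0.66,-3.0,0,0,50],[0.86,-3.9,0,0,50],[1.0,-4.6,0,0,50]])

```text
time_s: 27.63
tcp_pos: [0.5088, -0.4138, 0.286]
ee_rot: [[-0.961, -0.275, -0.001], [-0.275, 0.961, 0.001], [0.001, 0.001, -1.0]]
wrist_force: [0.2, -0.0, -0.1]
gripper_width: 0.715
gripper_force: 30.0
```

servo_tool(targets=[[0.06,-0.3,0,0,50],[0.08,-0.4,-0.2,0,50],[0.08,-0.4,-0.6,0,50],[0.08,-0.4,-1.1,0,50],[0.08,-0.4,-1.5,0,50]])

```text
time_s: 28.05
tcp_pos: [0.511, -0.4224, 0.2405]
ee_rot: [[-0.961, -0.277, -0.001], [-0.277, 0.961, 0.002], [0.001, 0.002, -1.0]]
wrist_force: [-0.4, 0.3, -2.1]
gripper_width: 0.713
gripper_force: 30.0
```

servo_tool(targets=[[0,0,-0.4,0,50],[0,0,-0.8,0,50],[0,0,-1.1,0,50],[0,0,-1.3,0,50],[0,0,-1.4,0,50]])

```text
time_s: 28.47
tcp_pos: [0.5112, -0.423, 0.1987]
ee_rot: [[-0.961, -0.277, -0.001], [-0.277, 0.961, 0.001], [0.001, 0.001, -1.0]]
wrist_force: [0.1, 0.2, -0.6]
gripper_width: 0.718
gripper_force: 30.0
```

servo_tool(targets=[[0,0,-0.05,0,50],[0,0,-0.1,0,50],[0,0,-0.1,0,50],[0,0,-0.1,0,50],[0,0,-0.1,0,50]])

```text
time_s: 28.88
tcp_pos: [0.5117, -0.4241, 0.1972]
ee_rot: [[-0.961, -0.276, 0.001], [-0.276, 0.961, -0.0], [-0.001, -0.001, -1.0]]
wrist_force: [-0.7, -0.3, -1.9]
gripper_width: 0.715
gripper_force: 30.0
```

```bash
python3 look.py w5
```

```text
[ 0.5117 -0.4241  0.1972] 28.8833
[([324.7, 283.2], 615), ([397.5, 293.4], 75)]
```

View pics/w5.png

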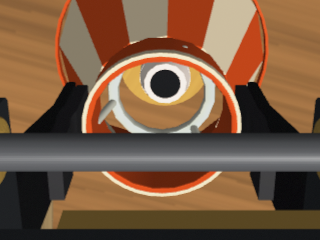

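The rust socket is at (324.7,283.2) inside the ring, matching the earlier cases within 1 mm. Lowering.

servo_tool(targets=[[0,0,-0.2,0,50],[0,0,-0.5,0,50],[0,0,-0.8,0,50],[0,0,-1.0,0,50],[0,0,-1.1,0,50]])

```text
time_s: 29.35
tcp_pos: [0.5108, -0.4234, 0.1614]
ee_rot: [[-0.961, -0.276, -0.003], [-0.276, 0.961, 0.002], [0.002, 0.003, -1.0]]
wrist_force: [0.5, 1.3, -1.0]
gripper_width: 0.717
gripper_force: 30.0
```

servo_tool(targets=[[0,0,-0.03,0,50],[0,0,-0.06,0,50],[0,0,-0.09,0,50],[0,0,-0.12,0,50],[0,0,-0.13,0,50]])

```text
time_s: 29.77
tcp_pos: [0.5117, -0.424, 0.16]
ee_rot: [[-0.961, -0.276, 0.0], [-0.276, 0.961, -0.0], [-0.0, -0.0, -1.0]]
wrist_force: [0.6, -0.1, -0.3]
gripper_width: 0.714
gripper_force: 30.0
```

servo_tool(targets=[[0,0,-0.01,0,50],[0,0,-0.02,0,50],[0,0,-0.02,0,50],[0,0,-0.02,0,50],[0,0,-0.02,0,50]])

```text
time_s: 30.18
tcp_pos: [0.5117, -0.4239, 0.1596]
ee_rot: [[-0.961, -0.276, 0.0], [-0.276, 0.961, -0.0], [-0.0, -0.0, -1.0]]
wrist_force: [-1.0, 0.7, 1.4]
gripper_width: 0.717
gripper_force: 30.0
```

servo_tool(targets=[[0,0,-0.01,0,50],[0,0,-0.02,0,50],[0,0,-0.02,0,50],[0,0,-0.02,0,50],[0,0,-0.02,0,50]])

```text
time_s: 30.6
tcp_pos: [0.5117, -0.424, 0.1595]
ee_rot: [[-0.961, -0.276, 0.001], [-0.276, 0.961, -0.001], [-0.0, -0.001, -1.0]]
wrist_force: [-0.8, 2.2, 5.3]
gripper_width: 0.718
gripper_force: 30.0
```

servo_tool(targets=[[0,0,0,0,58],[0,0,0,0,62],[0,0,0,0,66],[0,0,0,0,75],[0,0,0,0,87]])

```text
time_s: 31.02
tcp_pos: [0.5115, -0.4239, 0.1579]
ee_rot: [[-0.961, -0.276, -0.0], [-0.276, 0.961, 0.0], [0.0, 0.0, -1.0]]
wrist_force: [0.3, -0.6, -0.1]
gripper_width: 0.834
gripper_force: 0.0
```

servo_tool(targets=[[0,0,0,0,87],[0,0,0,0,87],[0,0,0.2,0,87],[0,0,0.6,0,87],[0,0,1.4,0,87]])

```text
time_s: 31.43
tcp_pos: [0.5104, -0.4231, 0.1987]
ee_rot: [[-0.961, -0.276, -0.005], [-0.276, 0.961, 0.003], [0.004, 0.004, -1.0]]
wrist_force: [0.6, -0.7, -0.1]
gripper_width: 0.993
gripper_force: 0.0
```

servo_tool(targets=[[0,0,1,0,87],[0,0,2,0,87],[-0.5,-0.5,2.5,0,87],[-1.4,-1,2.5,0,87],[-2.3,-1.5,2.5,0,87]])

```text
time_s: 31.85
tcp_pos: [0.443, -0.4695, 0.2787]
ee_rot: [[-0.961, -0.278, 0.004], [-0.278, 0.961, -0.003], [-0.003, -0.004, -1.0]]
wrist_force: [-0.7, -0.8, -0.7]
gripper_width: 1.001
gripper_force: 0.0
```

servo_tool(targets=[[-1,-0.5,0,0,87],[-2,-1,0,0,87],[-3,-1.5,0,0,87],[-3.7,-2,0,0,87],[-4,-2.2,0,0,87]])

```text
time_s: 32.27
tcp_pos: [0.3199, -0.5365, 0.2774]
ee_rot: [[-0.962, -0.273, 0.001], [-0.273, 0.962, -0.002], [-0.0, -0.002, -1.0]]
wrist_force: [0.1, 0.1, 0.8]
gripper_width: 0.997
gripper_force: 0.0
```

```bash
python3 - <<'E'
from station import r
import cv2
for n in("scene","top"):cv2.imwrite(f"pics/{n}9.png",r.capture(n)["pixels"][:,:,::-1])
E
```

```text
(no output)
```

View pics/scene9.png

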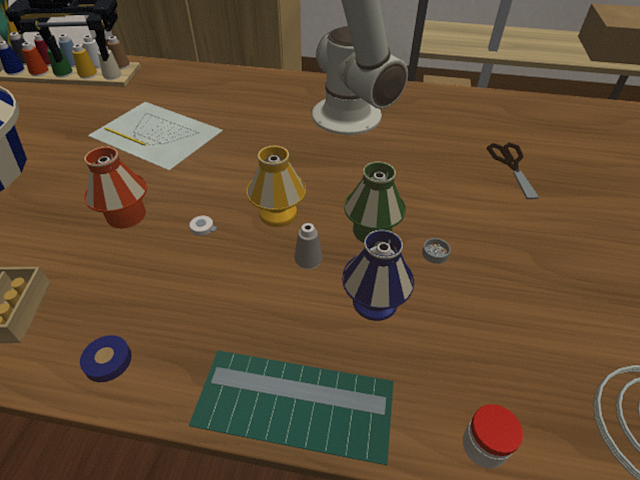

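View pics/top9.png

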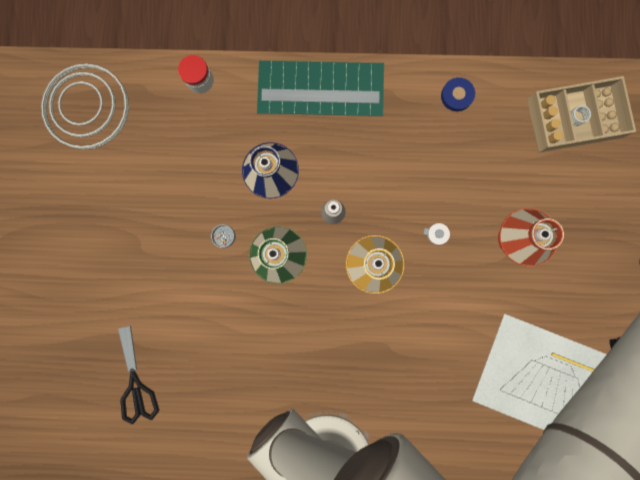

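All four shades sit level on the lamps of their own colour: tips at navy (265,162), green (273,254), yellow (378,264) and rust (545,234). The lamps haven't moved, and the tin (223,236) and the cone (333,209) are where they were. Handing in.

```bash
python3 -c "
from station import r
print(r.finish_job())"
```

```text
the job is handed in; nothing more can be done
None
```

All four shades are on the lamps of their own colour, set down gently and resting level. The final pictures show the lamps, pin tin and thread cone where they were. I handed the job in at about 32 s of the 106 s allowed, and no verdict came back.

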